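# File-ready glaze board: seat the tile, free the sagging gate bolt, hold the rack open

## Task

Finish the glaze sample board: press the loose deep-blue tile fully home with the fingertips in the board's empty pocket, so that its edges lie flush with the wood. Then open the board rack for the colleague who will file the board: its gate's bolt sags onto a bent keeper, so lift the bolt by its knob while you draw it back, without forcing it, swing the gate ajar about a hand's width (roughly 100 mm at its free edge) and finish while still holding it there, because its spring hinge would shut it. Leave the other things on the bench as they are.

Things in the scene. Friction and masses are not known exactly. Their poses are not given: they have to be found in the camera images.
- tile_blue: loose deep-blue glaze tile, face up on the bench in one of three places (a pink and a light-green one lie in the others). Slab 50 x 50 mm, 12 mm thick at the edges, with a low pyramid 6 mm higher, its flat apex 16 mm square; 0.05 to 0.1 kg. Origin: centre of the underside; x, y along its edges, z up. Take it by its upper edges with the fingertips; press it on the apex
- board: plywood sample board, fixed flat on the bench, 220 mm (x) by 250 mm (y), 22 mm thick: two rows (80 mm apart in x) of three pockets (64 mm apart in y), five filled with flush tiles of other colours whose pyramids rise 6 mm above the wood; black hand slot along its +x edge. Origin: centre of the underside, z up
- pocket (a point): centre of the floor of the empty pocket, 12 mm below the board's top face, 10 mm above the bench; axes of the board. Pocket 53 mm square (1.5 mm play all round), upright walls, in the near (-x) row at its +y end; filled tiles lie 80 mm away in +x and 64 mm away in -y. A seated tile's origin is here and its edges are flush with the wood
- gate_leaf: the rack's gate with its bolt: wooden frame with steel bars, 264 mm wide, 24 mm thick, 34 to 162 mm above the bench; the barrel bolt lies along the top rail. Origin on the hinge line at bench height; z up, -y along the gate to its free edge, -x the side it opens to (the robot). Boards filed behind it begin 43 mm behind its mid plane and rise to 225 mm
- gate (a joint): gate angle, rad: 0 shut, grows as it swings out towards the robot (clockwise from above), up to 1.3. The free edge is 0.27 m from the hinge line, so 0.37 rad is 100 mm ajar. A spring shuts it: 0.25 N m at 0, 0.5 N m at 0.5 rad, about 2 to 3 N at the knob
- gate_hinge (a point): point on the vertical hinge line at the rack's left (+y) end, 162 mm above the bench (the gate's top), 18 mm in front of the gate's mid plane
- gate_edge (a point): middle of the gate's top at its free edge, 162 mm above the bench
- bolt_knob (a point): centre of the bolt's brass ball knob, 22 mm across, on a 9 mm stem; 208 mm above the bench while the bolt sags. Its bar's axis is 34 mm lower. Shut, it is 72 mm from the gate's free edge. Two fixed guides, 20 mm wide and 195 mm high, straddle the bar 61 mm ahead of the shut knob and 104 mm behind. Pinch it from above, fingers along or across the gate
- bolt (a joint): draw of the bolt, m: 0 shot, starts at 0 to 0.004, grows as it is drawn towards the hinge (+y of gate_leaf), stops at 0.045. Friction about 1.2 N, stays where put. Beyond 0.027 its nose is clear of the keeper and the gate can swing
- bolt_lift (a joint): lift of the bolt in its worn, oversize guides, m: 0 sagging (drops back when let go; weighs 2 N), up to 0.012. The keeper's lip stands in a notch under the bolt's nose: the nose passes it only when lifted over 0.0055, held so for the first 0.024 of the draw. Unlifted, the bolt stops dead at 0.0055 of draw
- keeper: bent steel keeper on the rack's right-hand front post: a strap over the bolt's nose, its gate-side sill turned up into a lip. Frame: origin at bench height in the middle of the shut gate's mid plane, axes of the rack (front to -x; yaw up to 9 degrees); the strap is at y = -0.153
- tile_pink: loose pink tile, same shape as the blue one; leave alone
- tile_green: loose light-green tile, same shape; leave alone
- bisque_tile: bisque relief tile, 100 x 100 x 11 mm, salmon-coloured, flat on the bench; leave alone
- glaze_bottle: white squeeze bottle with a pointed nozzle, 48 mm across, 122 mm tall, standing; origin at its foot; leave alone
- glaze_jar: jar of blue glaze with a white lid, 68 mm across, 85 mm tall; origin at its foot; leave alone
- brush: brush, 200 mm long, lying on the bench; leave alone
- test_cup: white cup, 76 mm across, 80 mm tall; origin at its foot; leave alone
Not all that is in view belongs to the job. Several things have the shape of the tile_blue; the one meant has the colours described above.

How it is judged:
By the outcome, as a careful person would: the job done as asked, in the order asked, and still so for the second after the job is handed in, while the arm keeps its last pose, push and grip.
It also fails if it takes over 54 s, if anything falls off the work surface, if the arm or the gripper's body presses on something with over 40 N, if the wrist force passes 120 N, or if a joint passes its speed limit or range.

## Robot

A 6-joint arm with a two-finger parallel gripper is mounted at the origin on the work surface. World frame = base frame: x ahead of the robot, y to its left, z up, the work surface at z = 0. Lengths are in mm, angles in rad, forces in N, time in s.
With the tool pointing down it reaches from about 275 to 750 mm from the base axis. Payload 10.2 kg.
Tool frame: the origin (TCP) lies midway between the tips of the shut fingers; the grasp point (between the pads) lies 19 mm behind it; z points along the fingers, y is the direction in which the jaws open and shut (so a half turn about z gives the same grasp; the last joint's range is limited). The gripper opens to 85 mm and grips with 20 to 120 N. Pads are 22 mm wide; open, the fingers measure 114 mm over their backs; the gripper's body (76 mm by 85 mm) begins 54 mm behind the grasp point. The pads swing forward as they close: fully open they stand 13 mm farther back than shut.
Start: joints at [1.088, 0.313, 1.498, -0, 1.331, -0.223], TCP at [134.878, 507.384, 231.294] pointing down, gripper open.
Joint ranges: [-2.94, 2.94], [-0.97, 2.17], [0.19, 2.56], [-1.23, 4.37], [0.02, 3.11], [-2.88, 2.88]. Speed limits (rad/s): [2.39, 2.39, 3.01, 3.14, 3.14, 3.14].

## Interface

Orientations are given as a unit quaternion [w, x, y, z].
In Python, from rig import sense, optics, ctrl gives the robot as it stands.
- The arm moves only by the tool play_rows, never from a script. Its argument "plan" is a list of rows, each a list of 7 numbers: the shift along the world's x, y, z in mm, then the turn, a rotation vector about the world's x, y, z in rad, then the opening, from -1 (shut) to 1 (fully open), so that 0 is half open. A call has 1 to 5 rows; each row shifts and turns the pose as measured when the row begins; what a row does not reach is not made up. A row lasts 1/12 s, in which the tool goes at most 41.7 mm and 7.16 degrees, less where a joint would pass 70% of its speed; a pose out of reach is approached as far as the arm can. A call is refused whole if a number of a shift passes 41.7 or a number of a turn 0.125, either way. A call with a gripper value outside its range is refused whole. The fingers move at their own pace and stop on an object; "grip_force" is the grip in N (left out, the last holds). Time passes only in rows, so rows that do not move let the fingers close. It gives the time, the measured TCP pose, the force and the opening at its end, in the units of the state.
- sense(): the state, without advancing time (a new reading comes with each control period).
- optics.capture(name): name is "scene" or "top"; returns a dict with "img" (384x512x3 uint8, blue, green, red), "fx", "fy", "cx", "cy" (pixels), "dist" ([k1, k2, p1, p2, k3] as OpenCV has them; the pictures are not rectified), "world_to_cam" (4x4, takes a point from world to camera coordinates). Camera axes: x right, y up, looking along -z (the intrinsics and any distortion apply to the point x, -y, -z); pixel columns grow to the right and rows downward; lengths in mm; the calibration is good to about 2 mm. A picture is of the moment at which its call begins. There is no depth.
- ctrl.finish_job(): hands the job in, once; it reports no verdict.
The state is a dict: "time_s": time; "joints": joint angles; "dq": joint speeds; "tau": joint torques, N m; "eef_pos": TCP position; "ee_rot": TCP orientation; "force": force on the tool from outside, world axes, zero at the start; "wrist_torque": the same for the moment, N m; "grip_width": opening from 0.0 (shut) to 1.0 (fully open).
Only numpy, scipy, OpenCV 4.12 (cv2) and the standard library are available. Lean on these libraries where they do the work, as an engineer would, in place of code of your own. Each camera call takes 0.05 s, during which the arm holds its last target. There are 200 camera calls.

## Working session

There is one attempt and no reset: what is moved stays moved. The work goes in short steps, Python scripts to look and compute and a tool call to move; the robot and the scene stay as the last step left them, time stands still between calls to the robot, and variables do not carry over. Pictures are saved under pics/ and viewed, about 8 in all and at most 12, crops included, and the job is handed in when it is done.

Besides the shell and the picture viewer there is one more tool, called after ">>>" by a JSON object that holds its "method" and its "body". play_rows: Moves the arm, as the interface text tells. Its arguments: {"type":"object","properties":{"plan":{"type":"array"},"grip_force":{"type":"number"}},"required":["plan"]}

```bash
mkdir -p pics; cat > h.py <<'E'
import numpy as np, cv2
from rig import sense, optics, ctrl
def cap(n,save=None):
    c=optics.capture(n)
    if save: cv2.imwrite(f'pics/{save}.png',c['img'])
    return c
def K(c): return np.array([[c['fx'],0,c['cx']],[0,c['fy'],c['cy']],[0,0,1.]])
def ray(c,uv):
    p=cv2.undistortPoints(np.array([[uv]],float),K(c),np.array(c['dist'],float))[0,0]
    T=np.array(c['world_to_cam']);R=T[:3,:3]
    return -R.T@T[:3,3], R.T@np.array([p[0],-p[1],-1])
def at(c,uv,z):
    o,d=ray(c,uv);return o+d*(z-o[2])/d[2]
def proj(c,P):
    T=np.array(c['world_to_cam']);q=(T[:3,:3]@np.atleast_2d(P).T).T+T[:3,3]
    q=q*[1,-1,-1]
    return cv2.projectPoints(q.astype(float),np.zeros(3),np.zeros(3),K(c),np.array(c['dist'],float))[0][:,0]
E
python3 - <<'E'
from h import *
import pickle
a=cap('scene');b=cap('top');pickle.dump((a,b),open('c0.pkl','wb'))
for n,c in(('s0',a),('t0',b)): cv2.imwrite(f'pics/{n}.png',cv2.resize(c['img'],(800,600),interpolation=cv2.INTER_CUBIC)); print(ray(c,(256,192)))
print(sense())
E
```

```text
(array([1197.59854972,  448.68979212, 1505.52879479]), array([-0.45073425, -0.24975697, -0.85751591]))
(array([ 442.15468168,    1.86085005, 1455.72649886]), array([ 0.05651354,  0.01044612, -0.99834866]))
{'time_s': 0.1, 'joints': array([ 1.08759522e+00,  3.13424790e-01,  1.49833315e+00,  3.26047626e-06,
        1.33098581e+00, -2.23373985e-01]), 'dq': array([-0.00122381, -0.00021283, -0.00186773,  0.00035535,  0.00158985,
       -0.0010275 ]), 'tau': array([ 2.31857957e-03, -4.12897754e+01, -2.60143715e+01, -1.70633434e-04,
        2.96828533e-03,  1.06750491e-05]), 'eef_pos': array([134.77506169, 507.183735  , 230.78709378]), 'ee_rot': array([-2.00615648e-04,  1.29548798e-01,  9.91572881e-01, -5.39453368e-04]), 'force': array([-0.23835397, -0.28318654, -0.01814618]), 'wrist_torque': array([0.04682286, 0.02994353, 0.02414506]), 'grip_width': 0.9978734501086808}
```

View pics/s0.png

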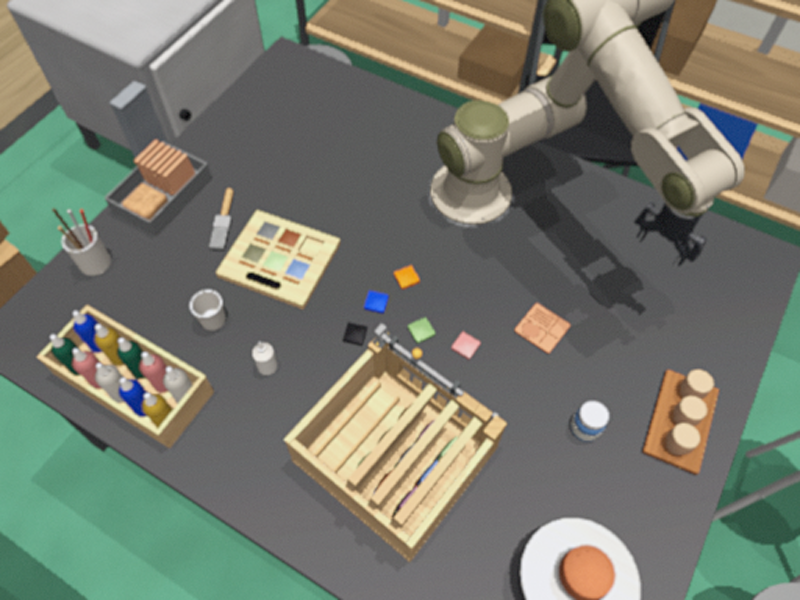

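View pics/t0.png

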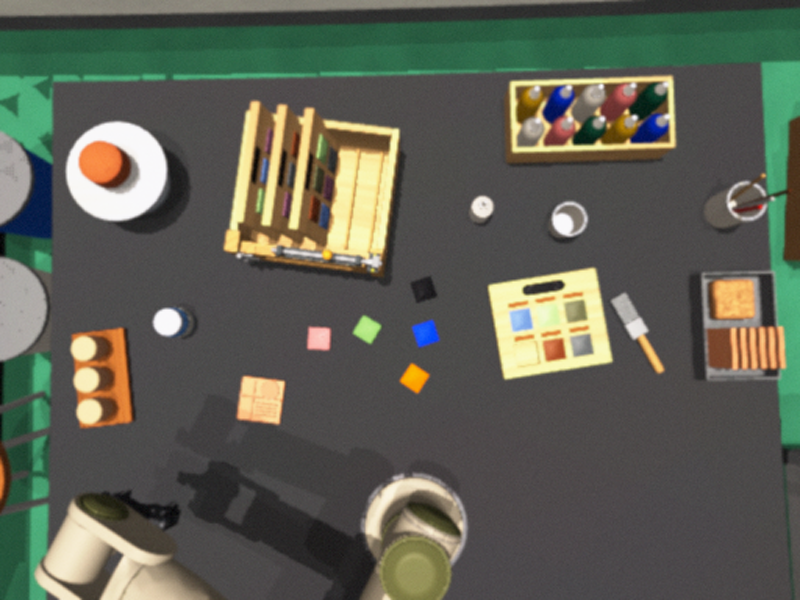

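```bash
python3 - <<'E'
from h import *
import pickle
a,b=pickle.load(open('c0.pkl','rb'))
def crop(c,x0,x1,y0,y1,s):
    im=cv2.resize(c['img'][y0:y1,x0:x1],None,fx=s,fy=s,interpolation=cv2.INTER_CUBIC)
    for x in range((x0+9)//10*10,x1,10): cv2.line(im,((x-x0)*s,0),((x-x0)*s,6),(255,0,255),1); cv2.putText(im,str(x),((x-x0)*s,16),0,.35,(255,0,255))
    for y in range((y0+9)//10*10,y1,10): cv2.line(im,(0,(y-y0)*s),(6,(y-y0)*s),(255,0,255),1); cv2.putText(im,str(y),(7,(y-y0)*s),0,.35,(255,0,255))
    return im
A=crop(b,252,396,167,245,5);B=crop(b,145,255,145,180,5)
o=np.zeros((570,720,3),np.uint8);o[:390]=A;o[392:567,:550]=B;cv2.imwrite('pics/c1.png',o)
A=crop(a,135,325,130,255,4);cv2.imwrite('pics/c2.png',A)
# blue tile + board blobs
for n,c in(('scene',a),('top',b)):
    hsv=cv2.cvtColor(c['img'],cv2.COLOR_BGR2HSV)
    for nm,lo,hi in(('blue',(110,180,120),(125,255,255)),('wood',(15,40,140),(35,200,255))):
        m=cv2.inRange(hsv,lo,hi); k,l,st,ce=cv2.connectedComponentsWithStats(m)
        for i in range(1,k):
            if st[i,4]>60:
                print(n,nm,st[i],ce[i],cv2.minAreaRect(np.argwhere(l==i)[:,::-1].astype(np.float32)), at(c,ce[i],12 if nm=='blue' else 22))
E
```

```text
scene blue [233 187  15  13 145] [240.31724138 192.86896552] ((240.29412841796875, 192.82351684570312), (12.611852645874023, 11.641709327697754), 14.03624439239502) [447.69701378 -37.2935318   12.        ]
scene blue [ 48 202  15  23 147] [ 55.57142857 211.96598639] ((58.45304489135742, 212.8922882080078), (21.25821304321289, 12.858987808227539), 48.012786865234375) [ 885.34347638 -602.52787863   12.        ]
scene blue [ 77 244  15  22 152] [ 85.44736842 254.19736842] ((87.34425354003906, 254.71310424804688), (20.485902786254883, 12.419577598571777), 50.194427490234375) [ 958.69280969 -385.38240872   12.        ]
scene wood [   0    0   32   82 1434] [10.46164575 44.44700139] ((15.5, 40.5), (81.0, 31.0), 90.0) [  307.06643757 -1448.27278576    22.        ]
scene wood [ 196    0  136   86 3662] [257.58465319  25.0412343 ] ((270.8441162109375, 28.979103088378906), (145.8477325439453, 50.8329963684082), 27.28799057006836) [-438.60549165 -476.01064581   22.        ]
scene wood [277   0  66  23 757] [317.89696169   7.22324967] ((309.5, 11.0), (22.0, 65.0), 90.0) [-719.14059778 -275.25099
[... 7134 characters left out ...]
341.91727494] ((272.9461975097656, 346.1980285644531), (42.22381591796875, 21.441558837890625), 27.299571990966797) [-13.21345492 -37.98362164  22.        ]
top wood [252 353  26  28 541] [264.90942699 366.46950092] ((264.8077087402344, 366.4615173339844), (26.625612258911133, 24.684158325195312), 56.3099365234375) [-97.23008984  -0.77450612  22.        ]
top wood [ 23 361  29  23 238] [ 34.33193277 374.90336134] ((34.92622756958008, 375.6885070800781), (34.05781173706055, 9.858839988708496), 39.80556869506836) [-106.16568426  815.14317058   22.        ]
top wood [239 364  14  20  93] [244.5483871  377.51612903] ((245.5, 373.5), (13.0, 19.0), -0.0) [-133.74815282   72.24338998   22.        ]
```

View pics/c1.png

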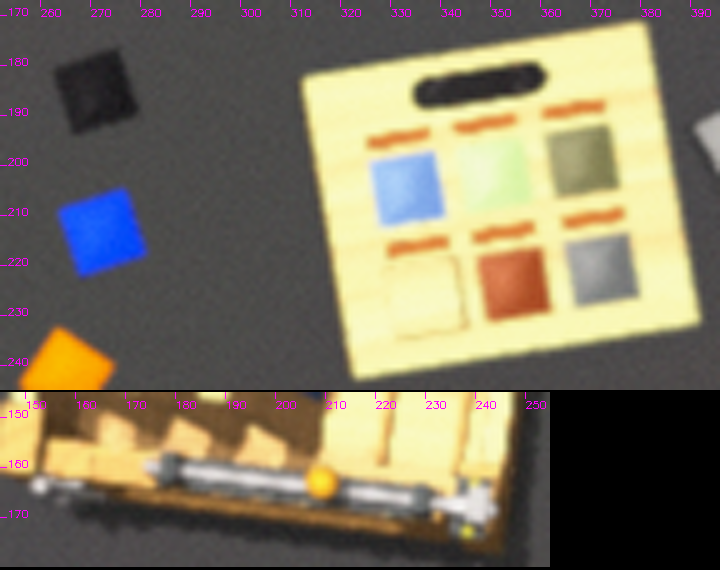

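View pics/c2.png

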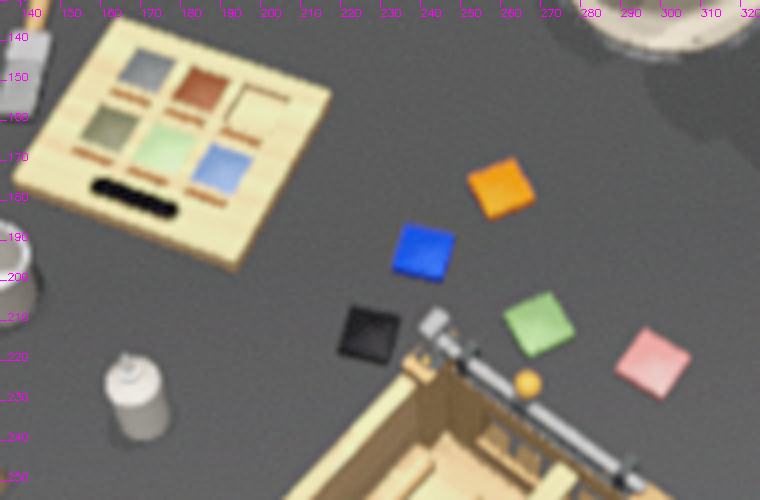

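```bash
cat > m.py <<'E'
from h import *
import pickle
a,b=pickle.load(open('c0.pkl','rb'))
f=lambda c,x0,y0,s,p: ((p[0]+.5)/s-.5+x0,(p[1]+.5)/s-.5+y0)
# board
def rigid(M,W):
    M=np.array(M,float);W=np.array(W)[:,:2];m=M-M.mean(0);w=W-W.mean(0)
    th=np.arctan2((m[:,0]*w[:,1]-m[:,1]*w[:,0]).sum(),(m*w).sum());R=np.array([[np.cos(th),-np.sin(th)],[np.sin(th),np.cos(th)]])
    t=W.mean(0)-R@M.mean(0);return th,R,t,W-(M@R.T+t)
Bc=[at(b,f(b,252,167,5,p),22) for p in[(301,78),(645,21),(700,322),(353,380)]]
th,R,t,r=rigid([(110,125),(110,-125),(-110,-125),(-110,125)],Bc);print('board top',th,t,R@[-40,64]+t,r.round(1).tolist())
Bs=[at(a,f(a,135,130,4,p),22) for p in[(237,262),(12,172),(115,16),(331,93)]]
th,R,t,r=rigid([(110,125),(110,-125),(-110,-125),(-110,125)],Bs);print('board scene',th,t,R@[-40,64]+t,r.round(1).tolist())
G=[(80,0),(80,-128),(0,-128),(0,-64)]
for n,c,x0,y0,s,P in(('top',b,252,167,5,[(407,189.5),(583.3,161),(602.8,270.3),(513.8,284)]),('scene',a,135,130,4,[(222,168),(109.5,128),(146,71),(200,88)])):
    W=[]
    for p in P:
        u,v=f(c,x0,y0,s,p);i=cv2.cvtColor(c['img'],cv2.COLOR_BGR2LAB).astype(float)
        U,V=np.meshgrid(np.arange(int(u)-10,int(u)+11),np.arange(int(v)-10,int(v)+11))
        col=np.median(i[int(v)-2:int(v)+4,int(u)-2:int(u)+4].reshape(-1,3),0)
        wood=np.array(i[int(v)-10:int(v)+11,int(u)-10:int(u)+11].reshape(-1,3));wood=np.median(wood[wood[:,0]>215],0)
        d=col-wood; fr=np.clip(((i[V,U]-wood)@d)/(d@d),0,1)
        off=np.linalg.norm(i[V,U]-wood-fr[...,None]*d,axis=2); fr[off>35]=0; fr[fr<.25]=0
        q=((U*fr).sum()/fr.sum(),(V*fr).sum()/fr.sum()); 
        W.append(at(c,p and f(c,x0,y0,s,p),22)); print(n,np.round(f(c,x0,y0,s,p),1),np.round(q,1),fr.sum().round(0))
    th,R,t,r=rigid(G,W);print(n,'pocket',th,t,r.round(1).tolist())
C=[at(b,f(b,252,167,5,p),12) for p in[(125,188),(147,254),(80,276),(58,210)]]
th,R,t,r=rigid([(25,-25),(-25,-25),(-25,25),(25,25)],C);print('blue',th,t,r.round(1).tolist())
C=[at(a,f(a,135,130,4,p),12) for p in[(393,269),(405,224),(455,232),(440,277)]];print('blue scene corners',np.round(C,1).tolist())
kt,ks=(209.0,162.6),(266.4,225.6)
o1,d1=ray(b,kt);o2,d2=ray(a,ks);d1/=np.linalg.norm(d1);d2/=np.linalg.norm(d2)
s=np.linalg.lstsq(np.c_[d1,-d2],o2-o1,rcond=None)[0];print('knob',o1+s[0]*d1,o2+s[1]*d2,at(b,kt,208),at(a,ks,208))
for p in[(170,470-392),(422,497-392)]: print('guide',at(b,f(b,145,145,5,p),195))
for p in[(465,358),(627,473)]: print('guide s',at(a,f(a,135,130,4,p),195))
E
python3 m.py
```

```text
board top 0.14128544186386977 [ 462.52063012 -328.3980808 ] [ 413.90698268 -270.66842393] [[0.6, 1.4], [1.1, -1.8], [-0.1, -1.3], [-1.6, 1.7]]
board scene 0.13148593100045528 [ 461.33618635 -327.23852357] [ 413.29058642 -269.03525624] [[0.5, 4.6], [-2.7, -2.3], [1.2, -3.7], [0.9, 1.5]]
top [333.  204.5] [333.3 204.5] 167.0
top [368.3 198.8] [368.3 198.4] 169.0
top [372.2 220.7] [372.3 220.5] 159.0
top [354.4 223.4] [354.3 222.6] 177.0
top pocket 0.1379880536956685 [ 392.21996636 -273.72270686] [[-0.2, 0.6], [0.1, -0.6], [-0.1, -0.5], [0.2, 0.4]]
scene [190.1 171.6] [189.9 171.6] 123.0
scene [162.  161.6] [162.3 160.9] 150.0
scene [171.1 147.4] [171.3 147.8] 144.0
scene [184.6 151.6] [183.8 151.5] 139.0
scene pocket 0.15210186489261818 [ 392.04758014 -272.32552154] [[0.3, 0.3], [-0.4, -0.3], [0.7, 1.1], [-0.6, -1.0]]
blue 0.2958761407618516 [445.38799146 -40.34614202] [[0.7, -0.7], [-0.2, -1.0], [-0.6, 0.6], [0.2, 1.0]]
blue scene corners [[478.3, -52.8, 12.0], [428.1, -70.0, 12.0], [410.6, -22.5, 12.0], [462.4, -8.6, 12.0]]
knob [610.32739422 162.99972213 208.75551081] [609.15603651 164.9810591  208.85357243] [610.42928617 163.09735244 208.        ] [608.7686779  164.79429995 208.        ]
guide [622.28710623 262.97370867 195.        ]
guide [600.91016504 100.30655168 195.        ]
guide s [608.55123217 105.66114445 195.        ]
guide s [630.9204465  270.02539511 195.        ]
```

>>> {"method": "play_rows", "body": {"plan": [[20,-36,0,0,0,-0.12,0.5],[20,-36,0,0,0,-0.12,0.5],[20,-36,0,0,0,-0.12,0.5],[20,-36,0,0,0,-0.12,0.5],[20,-36,0,0,0,-0.12,0.5]], "grip_force": 30}}

```text
time_s: 0.52
eef_pos: [232.2, 325.5, 227.8]
ee_rot: [-0.002, 0.422, 0.906, -0.002]
force: [2.1, 0.7, 0.5]
grip_width: 0.748
```

>>> {"method": "play_rows", "body": {"plan": [[20,-36,0,0,0,-0.12,0.5],[20,-36,0,0,0,-0.12,0.5],[20,-36,0,0,0,-0.12,0.5],[20,-36,0,0,0,-0.05,0.5],[20,-36,0,0,0,0,0.5]]}}

```text
time_s: 0.93
eef_pos: [330.3, 141.5, 227.4]
ee_rot: [-0.002, 0.608, 0.794, -0.001]
force: [0.7, 1.2, -0.4]
grip_width: 0.75
```

>>> {"method": "play_rows", "body": {"plan": [[23,-34,-5,0,0,0.03,0.5],[23,-34,-5,0,0,0,0.5],[21,-34,-10,0,0,0,0.5],[21,-34,-10,0,0,0,0.5],[21,-34,-10,0,0,0,0.5]]}}

```text
time_s: 1.35
eef_pos: [438.3, -32.6, 189.2]
ee_rot: [0.0, 0.597, 0.802, 0.0]
force: [0.6, 0.3, 0.9]
grip_width: 0.751
```

```bash
python3 -c "
from h import *
s=sense();print(s['eef_pos'],s['ee_rot'],s['joints'].round(2))"
```

```text
[438.30270641 -32.57267387 189.15224855] [4.30137979e-04 5.96675762e-01 8.02482271e-01 2.33734529e-04] [-0.34  0.17  1.8   0.    1.17 -0.63]
```

>>> {"method": "play_rows", "body": {"plan": [[6.5,-7.5,-35,0,0,0,0.5],[0,0,-40,0,0,0,0.5],[0,0,-35,0,0,0,0.5],[0,0,-30,0,0,0,0.5],[0,0,-10,0,0,0,0.5]]}}

```text
time_s: 1.77
eef_pos: [447.9, -48.5, 32.9]
ee_rot: [0.003, 0.601, 0.799, 0.001]
force: [-1.1, 0.4, -1.1]
grip_width: 0.755
```

```bash
python3 - <<'E'
from h import *
s=sense();print(s['eef_pos'],s['ee_rot'])
c=cap('top');d=cap('scene')
A=cv2.resize(c['img'][185:240,240:305],None,fx=6,fy=6,interpolation=3);B=cv2.resize(d['img'][160:225,205:275],None,fx=5,fy=5,interpolation=3)
o=np.zeros((330,745,3),np.uint8);o[:330,:390]=A;o[:325,392:742]=B;cv2.imwrite('pics/g1.png',o)
E
```

```text
[447.91512413 -48.54271904  32.94010714] [3.43552769e-03 6.00682284e-01 7.99480176e-01 6.62884727e-04]
```

View pics/g1.png

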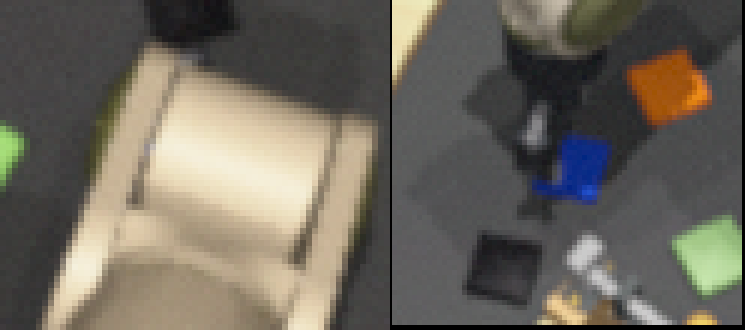

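>>> {"method": "play_rows", "body": {"plan": [[-3,8.5,0,0,0,0,0.5],[0,0,0,0,0,0,0.5]]}}

```text
time_s: 2.03
eef_pos: [446.0, -39.7, 36.0]
ee_rot: [0.005, 0.601, 0.799, 0.001]
force: [-0.1, -0.1, 0.5]
grip_width: 0.75
```

>>> {"method": "play_rows", "body": {"plan": [[-1,0,-12,0.005,0.007,0.015,0.5],[0,0,-10,0,0,0,0.5],[0,0,-8,0,0,0,0.5],[0,0,0,0,0,0,0.5]]}}

```text
time_s: 2.37
eef_pos: [447.1, -39.4, 7.3]
ee_rot: [0.004, 0.593, 0.805, 0.002]
force: [0.5, -0.2, -0.9]
grip_width: 0.752
```

>>> {"method": "play_rows", "body": {"plan": [[-2,-0.5,-6,0.005,0.007,0,0.5],[0,0,0,0,0,0,0.5],[0,0,0,0,0,0,0.5]]}}

```text
time_s: 2.62
eef_pos: [445.3, -40.1, 1.0]
ee_rot: [-0.001, 0.592, 0.806, 0.002]
force: [0.1, -0.2, 0.3]
grip_width: 0.748
```

>>> {"method": "play_rows", "body": {"plan": [[0,0,0,0,0,0,-0.1],[0,0,0,0,0,0,-0.4],[0,0,0,0,0,0,-0.4],[0,0,0,0,0,0,-0.4]], "grip_force": 25}}

```text
time_s: 2.95
eef_pos: [445.7, -40.3, 1.8]
ee_rot: [-0.0, 0.592, 0.806, 0.002]
force: [-0.2, -0.1, -1.3]
grip_width: 0.579
```

>>> {"method": "play_rows", "body": {"plan": [[0,0,8,0,0,0,-0.4],[0,0,30,0,0,0,-0.4],[-5,-30,30,0,0,-0.04,-0.4],[-8,-35,10,0,0,-0.06,-0.4],[-8,-35,0,0,0,-0.06,-0.4]]}}

```text
time_s: 3.37
eef_pos: [423.2, -138.2, 84.5]
ee_rot: [-0.001, 0.653, 0.757, 0.002]
force: [1.1, -1.4, -1.4]
grip_width: 0.575
```

>>> {"method": "play_rows", "body": {"plan": [[-8,-35,0,0,0,0,-0.4],[-8,-35,0,0,0,0,-0.4],[-5,-25,0,0,0,0,-0.4],[-3,-12,0,0,0,0,-0.4],[0,0,0,0,0,0,-0.4]]}}

```text
time_s: 3.78
eef_pos: [396.7, -256.3, 89.9]
ee_rot: [0.003, 0.656, 0.755, 0.002]
force: [-0.1, 0.4, -0.9]
grip_width: 0.578
```

>>> {"method": "play_rows", "body": {"plan": [[-4,-15,-20,0.004,0.004,0,-0.4],[0,0,-15,0,0,0,-0.4],[0,0,0,0,0,0,-0.4],[0,0,0,0,0,0,-0.4]]}}

```text
time_s: 4.12
eef_pos: [393.2, -271.0, 56.3]
ee_rot: [0.002, 0.656, 0.754, 0.002]
force: [0.0, 0.7, -0.8]
grip_width: 0.569
```

```bash
python3 - <<'E'
from h import *
s=sense();print(s['eef_pos'],s['ee_rot'],s['dq'].round(3))
c=cap('top');d=cap('scene')
A=cv2.resize(c['img'][190:260,300:365],None,fx=6,fy=6,interpolation=3);B=cv2.resize(d['img'][125:190,165:235],None,fx=5,fy=5,interpolation=3)
o=np.zeros((420,745,3),np.uint8);o[:420,:390]=A;o[:325,392:742]=B;cv2.imwrite('pics/g2.png',o)
E
```

```text
[ 393.16151523 -271.03004163   56.33851346] [0.00171335 0.65647342 0.75434435 0.0020777 ] [ 0.015  0.006  0.02   0.004 -0.001  0.009]
```

View pics/g2.png

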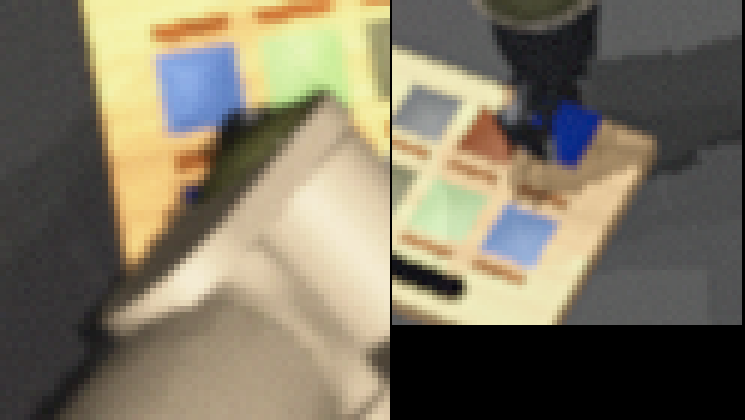

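```bash
python3 - <<'E'
from h import *
d=cap('scene');p=sense()['eef_pos']
th=.14;R=np.array([[np.cos(th),-np.sin(th)],[np.sin(th),np.cos(th)]])
for z in(67,55):
    P=[np.r_[R@q+p[:2],z-56.3+p[2]] for q in([25,25],[25,-25],[-25,-25],[-25,25])]
    print(z,((proj(d,np.array(P))+.5-[165,125])*5+[392,0]).round(0).tolist())
hsv=cv2.cvtColor(d['img'],cv2.COLOR_BGR2HSV);m=cv2.inRange(hsv,(112,170,60),(128,255,255));m[:,:195]=0;m[170:]=0;m[:,300:]=0
y,x=np.nonzero(m);print(len(x),[(int(x[f(k)]),int(y[f(k)])) for f,k in((np.argmin,x),(np.argmax,x),(np.argmin,y),(np.argmax,y))])
h=cv2.convexHull(np.c_[x,y].astype(np.int32))[:,0];print(((h+.5-[165,125])*5+[392,0]).tolist())
E
```

```text
67 [[572.0, 162.0], [516.0, 143.0], [544.0, 97.0], [599.0, 116.0]]
55 [[573.0, 171.0], [518.0, 151.0], [545.0, 106.0], [600.0, 125.0]]
71 [(197, 148), (205, 148), (198, 145), (199, 156)]
[[594.5, 122.5], [584.5, 142.5], [574.5, 157.5], [564.5, 157.5], [559.5, 152.5], [554.5, 132.5], [554.5, 117.5], [559.5, 102.5], [569.5, 102.5], [589.5, 112.5], [594.5, 117.5]]
```

>>> {"method": "play_rows", "body": {"plan": [[-1,-2,-15,0,0,0,-0.4],[0,0,-5,0,0,0,-0.4],[0,0,0,0,0,0,-0.4],[0,0,0,0,0,0,-0.4]]}}

```text
time_s: 4.6
eef_pos: [394.0, -272.7, 39.2]
ee_rot: [0.005, 0.655, 0.755, 0.002]
force: [-0.7, 0.3, -0.0]
grip_width: 0.575
```

>>> {"method": "play_rows", "body": {"plan": [[-1.8,-0.5,-9,0.007,0.007,0,-0.4],[0,0,-2,0,0,0,-0.4],[0,0,0,0,0,0,-0.4],[0,0,0,0,0,0,-0.4]]}}

```text
time_s: 4.93
eef_pos: [392.7, -273.4, 28.6]
ee_rot: [0.0, 0.655, 0.755, 0.002]
force: [-0.1, -0.5, -0.8]
grip_width: 0.572
```

>>> {"method": "play_rows", "body": {"plan": [[-0.5,0.2,-4,0,0,0,-0.4],[0,0,-1.5,0,0,0,-0.4],[0,0,0,0,0,0,-0.4]]}}

```text
time_s: 5.18
eef_pos: [392.3, -273.4, 23.2]
ee_rot: [0.0, 0.655, 0.755, 0.002]
force: [-1.7, 0.8, 4.2]
grip_width: 0.58
```

>>> {"method": "play_rows", "body": {"plan": [[0,0,-2,0,0,0,-0.4],[0,0,0,0,0,0,-0.4]]}}

```text
time_s: 5.35
eef_pos: [392.8, -273.7, 21.4]
ee_rot: [0.001, 0.655, 0.755, 0.002]
force: [-0.3, 0.3, -1.5]
grip_width: 0.574
```

>>> {"method": "play_rows", "body": {"plan": [[0,0,-2,0,0,0,-0.4],[0,0,0,0,0,0,-0.4]]}}

```text
time_s: 5.52
eef_pos: [392.9, -273.8, 19.4]
ee_rot: [0.001, 0.655, 0.755, 0.002]
force: [-0.3, -0.2, -0.3]
grip_width: 0.576
```

>>> {"method": "play_rows", "body": {"plan": [[0,0,-2,0,0,0,-0.4],[0,0,0,0,0,0,-0.4]]}}

```text
time_s: 5.68
eef_pos: [393.0, -274.0, 19.6]
ee_rot: [0.001, 0.655, 0.756, 0.002]
force: [-0.4, -0.5, -1.1]
grip_width: 0.576
```

>>> {"method": "play_rows", "body": {"plan": [[-0.3,0.3,-2.5,0,0,0,-0.4],[0,0,0,0,0,0,-0.4],[0,0,0,0,0,0,-0.4]]}}

```text
time_s: 5.93
eef_pos: [393.3, -274.2, 19.8]
ee_rot: [0.002, 0.655, 0.756, 0.001]
force: [0.9, 0.6, -1.4]
grip_width: 0.577
```

>>> {"method": "play_rows", "body": {"plan": [[0,0,-3,0,0,0,-0.4]]}}

```text
time_s: 6.02
eef_pos: [393.5, -274.3, 18.8]
ee_rot: [0.003, 0.655, 0.756, 0.001]
force: [-15.7, 15.9, 76.0]
grip_width: 0.573
```

```bash
python3 - <<'E'
from h import *
s=sense();print(s['eef_pos'],s['force'],s['wrist_torque'])
d=cap('scene');c=cap('top')
B=cv2.resize(d['img'][130:175,180:240],None,fx=12,fy=12,interpolation=3);cv2.imwrite('pics/g3.png',B)
p=s['eef_pos']
th=.14;R=np.array([[np.cos(th),-np.sin(th)],[np.sin(th),np.cos(th)]])
for z in(0,4,9):
    P=[np.r_[R@q+[392.3,-273],22+z] for q in([25,25],[25,-25],[-25,-25],[-25,25])]
    print(z,((proj(d,np.array(P))+.5-[180,130])*12).round(0).tolist())
E
```

```text
[ 393.48718473 -274.34366868   18.8243069 ] [-15.70859878  15.9302881   76.04513028] [ 2.73971739  3.55165911 -0.2074506 ]
0 [[261.0, 403.0], [130.0, 356.0], [195.0, 247.0], [325.0, 293.0]]
4 [[260.0, 396.0], [129.0, 349.0], [194.0, 241.0], [324.0, 286.0]]
9 [[259.0, 388.0], [127.0, 341.0], [192.0, 232.0], [323.0, 277.0]]
```

View pics/g3.png

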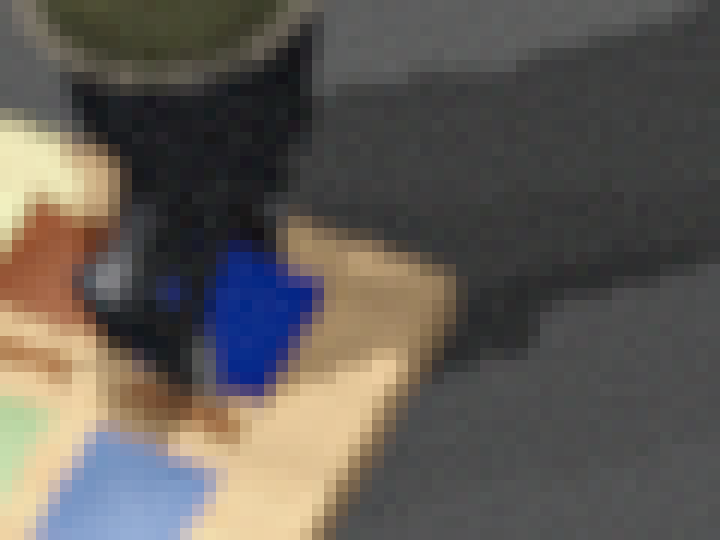

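>>> {"method": "play_rows", "body": {"plan": [[-0.5,0.5,1.5,0,0,0,-0.4],[0,0,0,0,0,0,-0.2],[0,0,0,0,0,0,0.4],[0,0,0,0,0,0,0.4]]}}

```text
time_s: 6.45
eef_pos: [393.0, -274.0, 20.7]
ee_rot: [0.003, 0.654, 0.756, 0.001]
force: [0.5, -1.2, -0.4]
grip_width: 0.697
```

>>> {"method": "play_rows", "body": {"plan": [[0,0,15,0,0,0,0.4],[0,0,30,0,0,0,-1],[0,0,30,0,0,0,-1],[0,41,0,0,0,0,-1],[0,41,0,0,0,0,-1]]}}

```text
time_s: 6.87
eef_pos: [392.3, -194.7, 95.7]
ee_rot: [0.002, 0.657, 0.754, 0.001]
force: [0.5, 0.4, -1.8]
grip_width: 0.132
```

>>> {"method": "play_rows", "body": {"plan": [[0,41,0,0,0,0,-1],[0,20,0,0,0,0,-1],[0,0,0,0,0,0,-1]]}}

```text
time_s: 7.12
eef_pos: [390.9, -126.6, 95.2]
ee_rot: [0.001, 0.657, 0.754, 0.001]
force: [0.5, -1.8, 0.4]
grip_width: -0.003
```

```bash
python3 - <<'E'
from h import *
s=sense();print(s['eef_pos'],s['ee_rot'])
d=cap('scene','s4');c=cap('top','t4')
B=cv2.resize(d['img'][130:180,160:225],None,fx=6,fy=6,interpolation=3)
A=cv2.resize(c['img'][190:245,310:375],None,fx=6,fy=6,interpolation=3)
o=np.zeros((330,790,3),np.uint8);o[:330,:390]=A;o[:300,394:784]=B;cv2.imwrite('pics/g4.png',o)
th=.14;R=np.array([[np.cos(th),-np.sin(th)],[np.sin(th),np.cos(th)]])
P=np.array([np.r_[R@q+[392.3,-273],22] for q in([25,25],[25,-25],[-25,-25],[-25,25])])
print(((proj(c,P)+.5-[310,190])*6).round(0).tolist(),((proj(d,P)+.5-[160,130])*6+[394,0]).round(0).tolist())
E
```

```text
[ 390.89631926 -126.6487291    95.24417007] [0.00129433 0.65663795 0.75420343 0.00145659]
[[115.0, 186.0], [197.0, 173.0], [212.0, 255.0], [130.0, 268.0]] [[645.0, 201.0], [579.0, 178.0], [612.0, 124.0], [677.0, 146.0]]
```

View pics/g4.png

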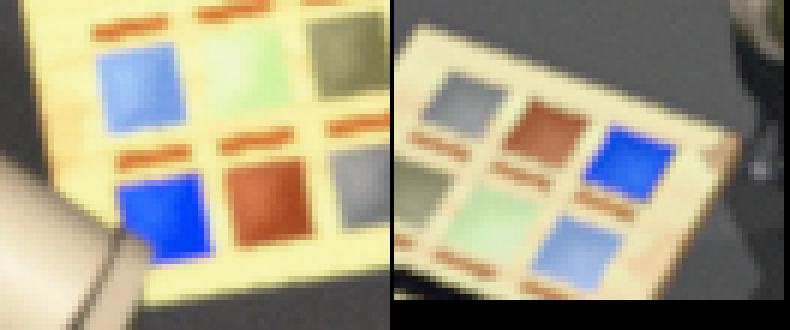

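>>> {"method": "play_rows", "body": {"plan": [[0.5,-40,0,0,0,0,-1],[0.5,-40,0,0,0,0,-1],[0,-35,-15,0,0,0,-1],[0,-20,-20,0,0,0,-1],[0,0,0,0,0,0,-1]]}}

```text
time_s: 7.63
eef_pos: [392.0, -275.8, 58.8]
ee_rot: [0.004, 0.657, 0.754, 0.001]
force: [-0.7, 0.1, -1.1]
grip_width: -0.002
```

>>> {"method": "play_rows", "body": {"plan": [[0.3,2.8,-15,0.005,0.005,0,-1],[0,0,-6,0,0,0,-1],[0,0,0,0,0,0,-1],[0,0,0,0,0,0,-1]]}}

```text
time_s: 7.97
eef_pos: [391.0, -277.3, 36.1]
ee_rot: [0.0, 0.66, 0.752, 0.001]
force: [0.2, 0.1, -0.4]
grip_width: -0.001
```

>>> {"method": "play_rows", "body": {"plan": [[1.3,4.3,-2,0,0,0,-1],[0,0,-3,0,0,0,-1],[0,0,0,0,0,0,-1]]}}

```text
time_s: 8.22
eef_pos: [393.1, -272.8, 32.4]
ee_rot: [0.002, 0.659, 0.752, 0.001]
force: [-0.2, -0.5, 0.1]
grip_width: -0.003
```

>>> {"method": "play_rows", "body": {"plan": [[0,0,-1.5,0,0,0,-1]]}}

```text
time_s: 8.3
eef_pos: [393.4, -272.7, 31.3]
ee_rot: [0.002, 0.659, 0.752, 0.001]
force: [0.8, 0.8, 0.4]
grip_width: 0.003
```

>>> {"method": "play_rows", "body": {"plan": [[0,0,-1,0,0,0,-1]]}}

```text
time_s: 8.38
eef_pos: [393.6, -272.6, 30.5]
ee_rot: [0.002, 0.659, 0.752, 0.001]
force: [0.1, -0.5, 0.5]
grip_width: 0.004
```

>>> {"method": "play_rows", "body": {"plan": [[-0.5,-0.3,-1,0,0,0,-1]]}}

```text
time_s: 8.47
eef_pos: [393.2, -272.8, 29.6]
ee_rot: [0.003, 0.659, 0.752, 0.001]
force: [-0.5, -0.2, 0.3]
grip_width: -0.0
```

>>> {"method": "play_rows", "body": {"plan": [[0,0,-1,0,0,0,-1]]}}

```text
time_s: 8.55
eef_pos: [393.3, -272.9, 28.6]
ee_rot: [0.003, 0.659, 0.752, 0.001]
force: [0.8, -0.8, -0.8]
grip_width: -0.003
```

>>> {"method": "play_rows", "body": {"plan": [[0,0,-1,0,0,0,-1]]}}

```text
time_s: 8.63
eef_pos: [393.3, -272.9, 28.0]
ee_rot: [0.003, 0.659, 0.752, 0.001]
force: [-5.8, 5.9, 22.5]
grip_width: 0.0
```

>>> {"method": "play_rows", "body": {"plan": [[0,0,-1.2,0,0,0,-1]]}}

```text
time_s: 8.72
eef_pos: [393.4, -272.9, 27.9]
ee_rot: [0.003, 0.659, 0.753, 0.001]
force: [-7.7, 7.3, 30.7]
grip_width: 0.001
```

>>> {"method": "play_rows", "body": {"plan": [[0,0,10,0,0,0,-1],[0,0,35,0,0,0,-1],[0,0,40,0,0,0,-1],[0,0,40,0,0,0,-1],[0,0,40,0,0,0,-0.2]]}}

```text
time_s: 9.13
eef_pos: [389.4, -269.0, 192.3]
ee_rot: [-0.006, 0.659, 0.752, 0.002]
force: [0.6, -0.1, 0.6]
grip_width: 0.127
```

>>> {"method": "play_rows", "body": {"plan": [[8,38,13,0,0,0.12,-0.2],[8,38,13,0,0,0.12,-0.2],[8,38,13,0,0,0.12,-0.2],[8,38,13,0,0,0.12,-0.2],[8,38,13,0,0,0.12,-0.2]]}}

```text
time_s: 9.55
eef_pos: [429.6, -80.8, 266.7]
ee_rot: [0.001, 0.402, 0.916, 0.0]
force: [0.7, -0.8, -0.3]
grip_width: 0.398
```

>>> {"method": "play_rows", "body": {"plan": [[8,38,0,0,0,0.12,-0.2],[8,38,0,0,0,0.12,-0.2],[8,38,0,0,0,0.12,-0.2],[8,38,0,0,0,0.12,-0.2],[8,20,0,0,0,0.12,-0.2]]}}

```text
time_s: 9.97
eef_pos: [470.0, 102.2, 270.8]
ee_rot: [0.006, 0.099, 0.995, 0.002]
force: [0.2, -0.7, 0.6]
grip_width: 0.4
```

>>> {"method": "play_rows", "body": {"plan": [[33,16,0,0,0,0.06,-0.2],[33,16,0,0,0,0,-0.2],[33,16,0,0,0,0,-0.2],[30,10,0,0,0,0,-0.2],[0,0,0,0,0,0,-0.2]]}}

```text
time_s: 10.38
eef_pos: [602.8, 169.5, 268.9]
ee_rot: [0.005, 0.06, 0.998, 0.002]
force: [-1.0, -0.3, -0.4]
grip_width: 0.402
```

```bash
python3 - <<'E'
from h import *
s=sense();print(s['eef_pos'],s['ee_rot'])
d=cap('scene','s5');c=cap('top','t5')
A=cv2.resize(c['img'][200:245,310:375],None,fx=6,fy=6,interpolation=3)
B=cv2.resize(d['img'][195:260,225:325],None,fx=8,fy=8,interpolation=3)[:,:800]
C=cv2.resize(d['img'][130:170,170:220],None,fx=6,fy=6,interpolation=3)
o=np.zeros((600,800,3),np.uint8);o[:520]=B;cv2.imwrite('pics/g5.png',o[:520]); 
o=np.zeros((270,700,3),np.uint8);o[:,:390]=A;o[:240,394:694]=C;cv2.imwrite('pics/g6.png',o)
E
```

```text
[602.80979882 169.54573124 268.86673088] [0.00488414 0.06020625 0.99817194 0.00203351]
```

View pics/g5.png

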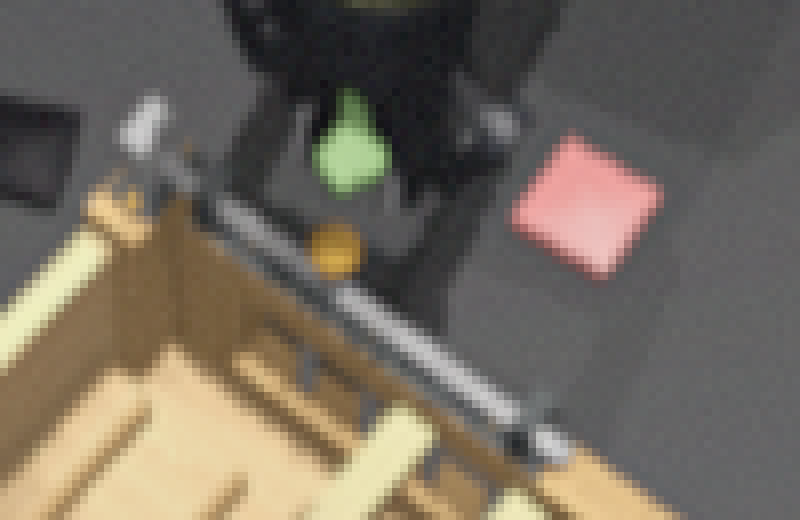

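View pics/g6.png

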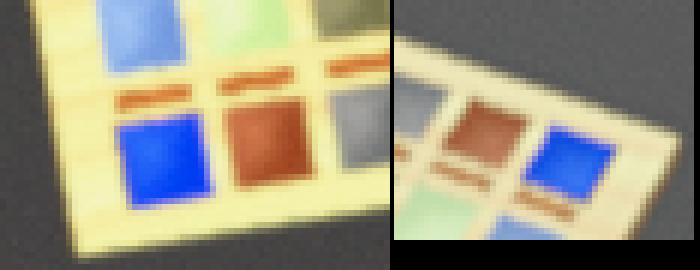

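>>> {"method": "play_rows", "body": {"plan": [[6.5,-5.5,-10,0.001,0.01,0.01,-0.2],[0,0,-10,0,0,0,-0.2],[0,0,0,0,0,0,-0.2],[0,0,0,0,0,0,-0.2]]}}

```text
time_s: 10.82
eef_pos: [604.8, 160.7, 249.4]
ee_rot: [-0.001, 0.056, 0.998, 0.002]
force: [0.3, -0.6, 1.1]
grip_width: 0.403
```

>>> {"method": "play_rows", "body": {"plan": [[4.8,3.3,-15,0,0,-0.02,-0.2],[0,0,-15,0,0,0,-0.2],[0,0,-10,0,0,0,-0.2],[0,0,0,0,0,0,-0.2],[0,0,0,0,0,0,-0.2]]}}

```text
time_s: 11.23
eef_pos: [608.5, 162.9, 210.6]
ee_rot: [0.001, 0.067, 0.998, 0.002]
force: [-0.5, -1.2, 0.2]
grip_width: 0.401
```

>>> {"method": "play_rows", "body": {"plan": [[1.2,1,-12,0,0,0,-0.2],[0,0,-9,0,0,0,-0.2],[0,0,0,0,0,0,-0.2],[0,0,0,0,0,0,-0.2]]}}

```text
time_s: 11.57
eef_pos: [610.1, 163.9, 189.6]
ee_rot: [0.003, 0.067, 0.998, 0.002]
force: [-1.0, -0.4, 0.5]
grip_width: 0.399
```

Centered on the knob; pinch.

>>> {"method": "play_rows", "body": {"plan": [[0,0,0,0,0,0,-0.5],[0,0,0,0,0,0,-0.9],[0,0,0,0,0,0,-0.9],[0,0,0,0,0,0,-0.9],[0,0,0,0,0,0,-0.9]], "grip_force": 40}}

```text
time_s: 11.98
eef_pos: [610.1, 164.5, 189.9]
ee_rot: [0.003, 0.067, 0.998, 0.003]
force: [0.1, 1.5, -1.6]
grip_width: 0.228
```

>>> {"method": "play_rows", "body": {"plan": [[0,0,3,0,0,0,-0.9],[0,0,3,0,0,0,-0.9],[0,0,2,0,0,0,-0.9],[0,0,0,0,0,0,-0.9]]}}

```text
time_s: 12.32
eef_pos: [610.2, 164.5, 198.6]
ee_rot: [0.003, 0.067, 0.998, 0.003]
force: [0.7, 1.2, -1.1]
grip_width: 0.229
```

```bash
python3 - <<'E'
from h import *
s=sense();print(s['eef_pos'],s['force'],s['wrist_torque'],s['grip_width'])
d=cap('scene','s6')
cv2.imwrite('pics/g7.png',cv2.resize(d['img'][205:250,235:310],None,fx=10,fy=10,interpolation=3))
E
```

```text
[610.16203922 164.54159011 198.61765792] [ 0.71862503  1.16385613 -1.10665985] [0.16284028 0.03239357 0.01667497] 0.22901106875798058
```

View pics/g7.png

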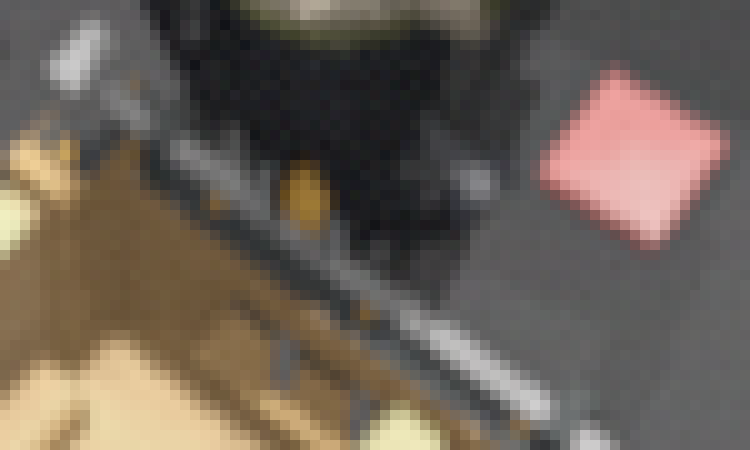

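>>> {"method": "play_rows", "body": {"plan": [[0.7,5,0,0,0,0,-0.9],[0.7,5,0,0,0,0,-0.9]]}}

```text
time_s: 12.53
eef_pos: [611.6, 173.8, 198.5]
ee_rot: [0.002, 0.067, 0.998, 0.002]
force: [-1.0, -1.3, -2.5]
grip_width: 0.229
```

>>> {"method": "play_rows", "body": {"plan": [[0.7,5,0,0,0,0,-0.9],[0.7,5,0,0,0,0,-0.9]]}}

```text
time_s: 12.7
eef_pos: [613.1, 184.4, 198.3]
ee_rot: [0.002, 0.067, 0.998, 0.002]
force: [0.2, -2.0, -1.1]
grip_width: 0.228
```

Free-running at about 20 mm of draw with low force; continue.

>>> {"method": "play_rows", "body": {"plan": [[0.7,5,0,0,0,0,-0.9],[0.7,5,0,0,0,0,-0.9],[0.4,3,0,0,0,0,-0.9],[0,0,0,0,0,0,-0.9]]}}

```text
time_s: 13.03
eef_pos: [615.4, 200.2, 198.0]
ee_rot: [0.003, 0.067, 0.998, 0.002]
force: [0.7, -1.6, -2.3]
grip_width: 0.227
```

>>> {"method": "play_rows", "body": {"plan": [[-4.9,0.2,0,0,0,-0.03,-0.9],[-4.9,0.4,0,0,0,-0.03,-0.9],[-4.9,0.5,0,0,0,-0.03,-0.9]]}}

```text
time_s: 13.28
eef_pos: [601.4, 201.6, 197.8]
ee_rot: [0.004, 0.113, 0.994, 0.002]
force: [1.4, -0.1, -1.1]
grip_width: 0.227
```

>>> {"method": "play_rows", "body": {"plan": [[-4.9,0.6,0,0,0,-0.03,-0.9],[-4.9,0.8,0,0,0,-0.03,-0.9],[-4.9,0.9,0,0,0,-0.03,-0.9]]}}

```text
time_s: 13.53
eef_pos: [586.6, 204.2, 197.9]
ee_rot: [0.005, 0.159, 0.987, 0.002]
force: [2.0, 0.4, -2.4]
grip_width: 0.228
```

>>> {"method": "play_rows", "body": {"plan": [[-5.2,1.1,0,0,0,-0.033,-0.9],[-5.2,1.3,0,0,0,-0.033,-0.9],[-5.2,1.6,0,0,0,-0.033,-0.9],[0,0,0,0,0,0,-0.9]]}}

```text
time_s: 13.87
eef_pos: [570.4, 209.0, 198.5]
ee_rot: [0.006, 0.211, 0.978, 0.003]
force: [1.6, -0.7, -1.8]
grip_width: 0.232
```

>>> {"method": "play_rows", "body": {"plan": [[-4.7,1.2,0,0,0,-0.026,-0.9],[-4.7,1.2,0,0,0,-0.026,-0.9],[-4.7,1.2,0,0,0,-0.026,-0.9],[0,0,0,0,0,0,-0.9],[0,0,0,0,0,0,-0.9]]}}

```text
time_s: 14.28
eef_pos: [558.0, 212.5, 199.3]
ee_rot: [0.008, 0.247, 0.969, 0.003]
force: [1.6, -1.2, -1.4]
grip_width: 0.228
```

```bash
python3 - <<'E'
from h import *
s=sense();print(s['eef_pos'],s['ee_rot'],s['force'],s['grip_width'],s['dq'].round(3))
d=cap('scene','s8')
c=cap('top','t8')
B=cv2.resize(d['img'][180:255,225:335],None,fx=7,fy=7,interpolation=3)
cv2.imwrite('pics/g8.png',B)
H=np.array([619.1,363.1])
for t in(0,.3,.37,.44):
    a=-.134-t; y=np.array([-np.sin(a),np.cos(a)]);x=np.array([np.cos(a),np.sin(a)])
    E=H+18*x-270*y; print(t,E,((proj(d,np.r_[E,162])+.5-[225,180])*7).round(0))
print('hinge',((proj(d,np.r_[H,162])+.5-[225,180])*7).round(0))
E
```

```text
[557.98774387 212.47285841 199.25017322] [0.00824745 0.24745167 0.9688603  0.00306125] [ 1.56087131 -1.20401816 -1.38681951] 0.2278647586954298 [-0.001 -0.    -0.001 -0.002 -0.    -0.   ]
0 [600.86681518  93.1156468 ] [[170. 285.]]
0.3 [521.89534138 110.56237044] [[282. 180.]]
0.37 [504.47019469 117.97960563] [[312. 160.]]
0.44 [487.60650473 126.59744039] [[344. 143.]]
hinge [[653. 584.]]
```

View pics/g8.png

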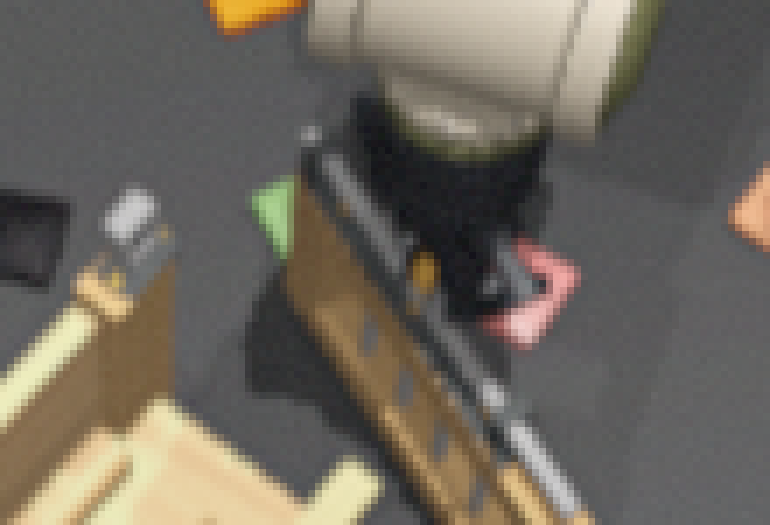

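```bash
python3 -c "
from h import *
print(ctrl.finish_job())"
```

```text
the job is handed in; nothing more can be done
None
```

The job is done and handed in at about 14.4 s: the blue tile is seated in its pocket, and the gate is held about a hand's width open by its knob.

- **Tile:** I set it in the empty pocket and pressed it on the apex with shut fingertips at about 31 N. The fingertips stopped at z ≈ 28 mm, which is the height for a seated tile. The later pictures from both cameras show its edges flush.
- **Gate:** I pinched the knob, lifted the bolt about 9 mm and drew it about 36 mm, with no more than about 3 N on the tool. I then swung the gate to about 0.36 rad, roughly 97 mm at the free edge. The last picture agrees with that angle, and the arm was at rest, still gripping the knob, when I handed in.
- **Force peak:** while lowering the tile I briefly pushed at 76 N through the fingertips, probably because they met the board's top. That is under the 120 N wrist limit, and I backed off at once.
- **Other things:** I didn't touch them on purpose, and nothing looked disturbed in the views I took. I did not measure each one at the end.

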